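Find the unlatched drive hatch and push it open

ROBOT

A 7-joint arm with a two-finger parallel gripper is mounted at the origin on the work surface. World frame = base frame: x ahead of the robot, y to its left, z up, the work surface at z = 0. Lengths are in m, angles in rad, forces in N, time in s.
With the tool pointing down it reaches from about 0.425 to 1.025 m from the base axis. Payload 9.4 kg.
Tool frame: the origin (TCP) lies between the finger pads; the fingertips stand 25 mm ahead of it and the grasp point (between the pads) lies 6 mm ahead of it (bot.finger_overhang is the distance from the TCP to the fingertips, in m); y points along the fingers, z is the direction in which the jaws open and shut, and the axes are right-handed (so a half turn about y gives the same grasp; the last joint's range is limited). The gripper opens to 93 mm and grips with 3 to 60 N. Pads are 15 mm wide; open, the fingers measure 128 mm over their backs; the gripper's body (75 mm by 188 mm) begins 65 mm behind the grasp point.
Start: joints at [-1.386, 0.599, -0.003, 1.599, 0.002, 0.943, -0.08], TCP at [0.188, 0.7, 0.244] pointing down, gripper open.
Joint ranges: [-2.57, 2.57], [-0.35, 1.97], [-1.29, 1.29], [0.11, 2.56], [-1.05, 4.19], [0.11, 1.86], [-2.63, 2.63]. Speed limits (rad/s): [2.22, 2.22, 3.01, 3.01, 3.14, 3.14, 3.14].

INTERFACE

Orientations are given as a rotation vector (axis times angle).
In Python, from rig import status, cams, bot gives the robot as it stands. The module is installed in compiled form; this text tells all that it offers.
- The arm moves only by the shell command python3 -m crank 'ROWS' [OPENING] [FORCE]. ROWS is JSON, a list of rows, each an object of numbers: "tx", "ty", "tz": the shift along the tool's x, y, z in mm; "wx", "wy", "wz": the turn, a rotation vector about the tool's x, y, z in degrees. In form: [{"tx": .., "ty": .., "tz": .., "wx": .., "wy": .., "wz": ..}, ...]. A call has 1 to 10 rows; each row shifts and turns the pose as measured when the row begins, along the tool's axes as they then stand; what a row does not reach is not made up. A row lasts 1/8 s, in which the tool goes at most 62.5 mm and 10.7 degrees, less where a joint would pass 70% of its speed; a pose out of reach is approached as far as the arm can. A call is refused whole if a number of a shift passes 62.5 or a number of a turn 10.7, either way. A call with a gripper value outside its range is refused whole. OPENING is the finger opening in mm, from 0 to 93, set as the call begins (- or left out, the last holds). The fingers move at their own pace and stop on an object; FORCE is the grip in N (left out, the last holds). Time passes only in rows, so rows that do not move let the fingers close. It gives the time, the measured TCP pose, the force and the opening at its end, in the units of the state.
- status.read_state(): the state, without advancing time (a new reading comes with each control period).
- cams.snapshot(name): name is "scene" or "side" or "wrist"; returns a dict with "color" (400x640x3 uint8, red, green, blue), "range_z" (400x640 float32, m along the optical axis (not along the pixel's ray), 0 where there is no reading), "mtx" (3x3 intrinsics, pixels), "position" and "attitude" of the camera in the world. Camera axes: x right, y up, looking along -z (the intrinsics and any distortion apply to the point x, -y, -z); pixel columns grow to the right and rows downward; lengths in m; the calibration is good to about 2 mm. A picture is of the moment at which its call begins.
- bot.sign_off(): hands the job in, once; it reports no verdict.
Trained networks look in the newest picture that a camera, given by its name, has taken for a name from the list of things; names that differ only in an ending like _2 or _b are one class to them, and where a whole thing is asked for, a point or a joint stands for the part that bears it (a point fixed in the world has none). Each returns a list of dicts, best first, with "conf" (0 to 1); they miss things now and then, are a little off and sometimes report something else, mostly with a low value. They report only what shows in the picture. A call takes as long as a camera call.
- cams.spot_in(camera, name): "position" ([x, y, z] in m, in world coordinates, good to about 4 mm: the middle of the surface that is visible of it).
- cams.cut_out(camera, name): "mask" (400x640 bool, what is visible of it).
The state is a dict: "t": time; "joints": joint angles; "joint_velocities": joint speeds; "joint_torque": joint torques, N m; "position": TCP position; "eef_rot": TCP orientation; "force": force on the tool from outside, world axes, zero at the start; "wrist_torque": the same for the moment, N m; "finger_gap": opening from 0.0 (shut) to 1.0 (fully open).
Only numpy, scipy, OpenCV 4.12 (cv2) and the standard library are available. Lean on these libraries where they do the work, as an engineer would, in place of code of your own. Each camera call takes 0.05 s, during which the arm holds its last target.

TASK

One of the four identical steel hatch panels in the deck beside the shoe belt has been unlatched for inspection of the drive. With closed fingertips press gently on the green spot of one panel after another until you find the one that rocks, then push its near half on down until the panel stands wide open at its stop; leave it open and move clear. Only push from above: do not force a latched panel, do not hook or lift the risen half from beneath, and leave the shoes, jar and brush where they are.

Things in the scene. Friction and masses are not known exactly. Their poses are not given: they have to be found in the camera images.
- hatch_a_plate: first (leftmost, most +y) of four identical dark steel panels, 150 mm (x) by 76 mm (y), 4 mm thick, flush in the deck top, 92 mm apart. Origin: centre of its TOP face, 90 mm above the bench. x points away from the robot, z out of the top face. Green press spot, 26 mm across, on the near half at x = -48 mm, y = 0. It turns about its y line through the middle: near half down, far half up
- hatch_a (a joint): tilt of panel hatch_a, rad: 0 shut, grows as the near half goes down, stop at 1.0. A latched panel gives 1 to 2 mm at the green spot, then a stiff spring holds it (about 10 N per mm); the unlatched one goes on down under 2 to 3 N, has no spring and stays where left. Far halves never go down. Below the near half 60 mm are free. Which one is unlatched varies and cannot be seen
- hatch_a_liner: black rubber sheet, 66 x 66 x 3 mm, glued under the far half of panel hatch_a; unseen until the panel tips. Not to be touched. Origin: as for the plate
- hatch_b_plate: second from the left of four identical dark steel panels, 150 mm (x) by 76 mm (y), 4 mm thick, flush in the deck top, 92 mm apart. Origin: centre of its TOP face, 90 mm above the bench. x points away from the robot, z out of the top face. Green press spot, 26 mm across, on the near half at x = -48 mm, y = 0. It turns about its y line through the middle: near half down, far half up
- hatch_b (a joint): tilt of panel hatch_b, rad: 0 shut, grows as the near half goes down, stop at 1.0. A latched panel gives 1 to 2 mm at the green spot, then a stiff spring holds it (about 10 N per mm); the unlatched one goes on down under 2 to 3 N, has no spring and stays where left. Far halves never go down. Below the near half 60 mm are free. Which one is unlatched varies and cannot be seen
- hatch_b_liner: black rubber sheet, 66 x 66 x 3 mm, glued under the far half of panel hatch_b; unseen until the panel tips. Not to be touched. Origin: as for the plate
- hatch_c_plate: third from the left of four identical dark steel panels, 150 mm (x) by 76 mm (y), 4 mm thick, flush in the deck top, 92 mm apart. Origin: centre of its TOP face, 90 mm above the bench. x points away from the robot, z out of the top face. Green press spot, 26 mm across, on the near half at x = -48 mm, y = 0. It turns about its y line through the middle: near half down, far half up
- hatch_c (a joint): tilt of panel hatch_c, rad: 0 shut, grows as the near half goes down, stop at 1.0. A latched panel gives 1 to 2 mm at the green spot, then a stiff spring holds it (about 10 N per mm); the unlatched one goes on down under 2 to 3 N, has no spring and stays where left. Far halves never go down. Below the near half 60 mm are free. Which one is unlatched varies and cannot be seen
- hatch_c_liner: black rubber sheet, 66 x 66 x 3 mm, glued under the far half of panel hatch_c; unseen until the panel tips. Not to be touched. Origin: as for the plate
- hatch_d_plate: fourth (rightmost, most -y) of four identical dark steel panels, 150 mm (x) by 76 mm (y), 4 mm thick, flush in the deck top, 92 mm apart. Origin: centre of its TOP face, 90 mm above the bench. x points away from the robot, z out of the top face. Green press spot, 26 mm across, on the near half at x = -48 mm, y = 0. It turns about its y line through the middle: near half down, far half up
- hatch_d (a joint): tilt of panel hatch_d, rad: 0 shut, grows as the near half goes down, stop at 1.0. A latched panel gives 1 to 2 mm at the green spot, then a stiff spring holds it (about 10 N per mm); the unlatched one goes on down under 2 to 3 N, has no spring and stays where left. Far halves never go down. Below the near half 60 mm are free. Which one is unlatched varies and cannot be seen
- hatch_d_liner: black rubber sheet, 66 x 66 x 3 mm, glued under the far half of panel hatch_d; unseen until the panel tips. Not to be touched. Origin: as for the plate
- seat_a (a joint): hidden sprung latch seat under the near half of panel hatch_a: how far it has been pressed down, m; 0 at rest, bottoms at 0.010. It sinks only if its panel is latched and pressed hard (8 mm at about 70 N on the green spot), which would spoil the latch. Not to be seen or reached
- seat_b (a joint): hidden sprung latch seat under the near half of panel hatch_b: how far it has been pressed down, m; 0 at rest, bottoms at 0.010. It sinks only if its panel is latched and pressed hard (8 mm at about 70 N on the green spot), which would spoil the latch. Not to be seen or reached
- seat_c (a joint): hidden sprung latch seat under the near half of panel hatch_c: how far it has been pressed down, m; 0 at rest, bottoms at 0.010. It sinks only if its panel is latched and pressed hard (8 mm at about 70 N on the green spot), which would spoil the latch. Not to be seen or reached
- seat_d (a joint): hidden sprung latch seat under the near half of panel hatch_d: how far it has been pressed down, m; 0 at rest, bottoms at 0.010. It sinks only if its panel is latched and pressed hard (8 mm at about 70 N on the green spot), which would spoil the latch. Not to be seen or reached
- deck: grey metal housing on the bench, 256 mm (x) by 420 mm (y), 90 mm high, fixed; the panels lie in its top in a row along y. Origin: on the bench under the middle of the row; near edge at x = -103 mm, far edge at x = +153 mm; a flat ledge beyond the panels (x = 78 to 153 mm) carries the shoes. x points away from the robot
- shoe_left: loose white child's shoe with pink trim and lilac strap, 140 mm long, 54 mm wide, 56 mm high, standing on the far ledge of the deck. Origin: centre of its sole's underside, x towards the toe. Leave alone
- shoe_right: loose white child's shoe with pink trim and lilac strap, 140 mm long, 54 mm wide, 56 mm high, standing on the far ledge of the deck. Origin: centre of its sole's underside, x towards the toe. Leave alone
- primer_jar: loose amber jar with a metal cap, 64 mm in diameter, 85 mm high, standing on the bench to the left of the deck. Origin: centre of its underside. Leave alone
- glue_brush: loose glue brush with a wooden handle, 200 mm long, 42 mm wide, 20 mm high, lying on the bench to the right of the deck, along its x. Origin: underside of its middle. Leave alone

How it is judged:
On the way:
1. the unlatched panel rocks under the fingers (((value of joint hatch_a above 0.25 rad and contact force between the fingers and hatch_a_plate above 0.3 N) or (value of joint hatch_b above 0.25 rad and contact force between the fingers and hatch_b_plate above 0.3 N) or (value of joint hatch_c above 0.25 rad and contact force between the fingers and hatch_c_plate above 0.3 N) or (value of joint hatch_d above 0.25 rad and contact force between the fingers and hatch_d_plate above 0.3 N))), for 0.05 s.
At the end, for the whole second after the job is handed in: the unlatched panel is tipped to more than 0.75 rad and at rest, the other three are shut (below 0.2 rad), and the shoes, jar and brush are each within 25 mm of where they began (((value of joint hatch_a above 0.75 rad and velocity of joint hatch_a between -0.05 and 0.05 rad/s and value of joint each of hatch_b, hatch_c, hatch_d below 0.2 rad) or (value of joint hatch_b above 0.75 rad and velocity of joint hatch_b between -0.05 and 0.05 rad/s and value of joint each of hatch_a, hatch_c, hatch_d below 0.2 rad) or (value of joint hatch_c above 0.75 rad and velocity of joint hatch_c between -0.05 and 0.05 rad/s and value of joint each of hatch_a, hatch_b, hatch_d below 0.2 rad) or (value of joint hatch_d above 0.75 rad and velocity of joint hatch_d between -0.05 and 0.05 rad/s and value of joint each of hatch_a, hatch_b, hatch_c below 0.2 rad)) and distance of each of shoe_left, shoe_right, primer_jar, glue_brush from where it was at the start of the episode below 0.025 m); the robot touches nothing.
It fails at once if a latched panel is forced (its latch seat pressed down 8 mm, about 70 N) (value of joint any of seat_a, seat_b, seat_c, seat_d above 0.008 m).
It fails at once if the risen half is hooked, pinched or lifted from beneath (contact force between the fingers and hatch_a_liner above 1 N or contact force between the fingers and hatch_b_liner above 1 N or contact force between the fingers and hatch_c_liner above 1 N or contact force between the fingers and hatch_d_liner above 1 N).
It fails at once if a shoe, the jar or the brush is moved (25 mm) or lifted (distance of any of shoe_left, shoe_right, primer_jar, glue_brush from where it was at the start of the episode above 0.025 m).
It also fails if it takes over 51 s, if anything falls off the work surface, if the arm or the gripper's body presses on something with over 40 N, if the wrist force passes 120 N, or if a joint passes its speed limit or range.

## Working session

There is one attempt and no reset: what is moved stays moved. The work goes in short steps, Python scripts to look and compute and a shell command to move; the robot and the scene stay as the last step left them, time stands still between calls to the robot, and variables do not carry over. Pictures are saved under pics/ and viewed, and the job is handed in when it is done.

```bash
mkdir -p pics
python3 - <<'E'
from rig import status,cams,bot
import cv2,numpy as np
s=status.read_state()
for k in s: print(k,np.round(s[k],3))
from scipy.spatial.transform import Rotation as R
print(R.from_rotvec(s['eef_rot']).as_matrix().round(3), bot.finger_overhang)
c=cams.snapshot("scene"); cv2.imwrite("pics/s0.png",c["color"][:,:,::-1])
for n in ["hatch_a_plate","deck"]:
  for d in cams.spot_in("scene",n): print(n,d)
np.savez("s0.npz",**c)
E
```

```text
t 0.0
joints [-1.386  0.6   -0.003  1.6    0.002  0.943 -0.08 ]
joint_velocities [-0.     0.002 -0.001  0.001  0.001  0.    -0.001]
joint_torque [ 1.0000e-03 -7.6506e+01  1.4980e+00 -2.5234e+01 -5.2000e-02  1.7000e-02
  0.0000e+00]
position [0.188 0.7   0.243]
eef_rot [-1.563  0.206 -0.205]
force [-0.549 -0.144 -0.01 ]
wrist_torque [ 0.013 -0.072 -0.028]
finger_gap 0.999
[[ 0.966 -0.     0.259]
 [-0.259 -0.002  0.966]
 [ 0.    -1.    -0.002]] 0.025
hatch_a_plate {'position': [0.6405, 0.1527, 0.0891], 'conf': 0.82}
deck {'position': [0.6423, -0.0224, 0.0922], 'conf': 0.86}
```

View pics/s0.png

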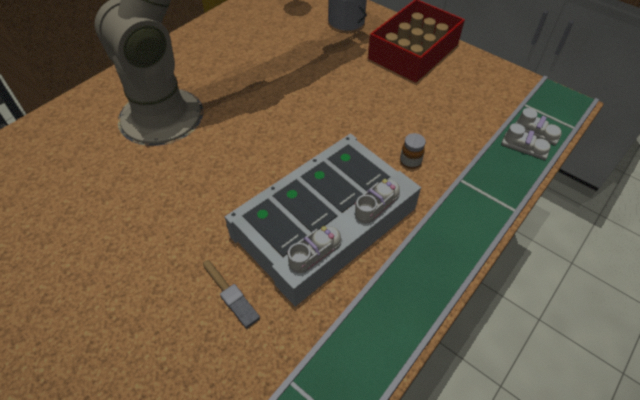

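Run:
```python
import numpy as np,cv2
from scipy.spatial.transform import Rotation as R
c=np.load("s0.npz"); K=c["mtx"]; print(K,c["position"],c["attitude"])
a=c["attitude"]; Rm=a if a.shape==(3,3) else (R.from_rotvec(a) if a.shape==(3,) else R.from_quat(a)).as_matrix()
hsv=cv2.cvtColor(c["color"],cv2.COLOR_RGB2HSV)
m=cv2.inRange(hsv,(40,80,40),(85,255,255))
n,l,st,ce=cv2.connectedComponentsWithStats(m)
z=c["range_z"]
for i in range(1,n):
  if st[i,4]<30: continue
  v,u=np.where((l==i)&(z>0)); d=z[v,u]
  P=np.c_[(u-K[0,2])/K[0,0]*d,-(v-K[1,2])/K[1,1]*d,-d]@Rm.T+c["position"]
  print(ce[i].round(),st[i,4],np.median(P,0).round(4),P.mean(0).round(4))
```

```text
[[486.64098009   0.         326.50768332]
 [  0.         486.64098009 196.58782409]
 [  0.           0.           1.        ]] [ 1.09014863 -0.55227814  1.04410096] [0.63605672 0.21008761 0.66205109]
[560. 102.] 1621 [0.934  0.8349 0.0204] [0.9331 0.8363 0.0204]
[516. 117.] 42 [0.8573 0.6796 0.0204] [0.8574 0.6806 0.0203]
[510. 170.] 3329 [0.9407 0.463  0.0199] [0.9374 0.4746 0.0199]
[345. 157.] 69 [0.5915 0.1616 0.0916] [0.592  0.1612 0.0915]
[319. 175.] 75 [0.5783 0.07   0.0915] [0.5783 0.0703 0.0917]
[404. 301.] 17513 [ 0.9294 -0.0562  0.0194] [ 0.9299 -0.0345  0.0193]
[292. 194.] 82 [ 0.5664 -0.0212  0.0915] [ 0.5655 -0.0213  0.0913]
[262. 214.] 90 [ 0.551  -0.1116  0.0917] [ 0.5515 -0.1119  0.0917]
[291. 395.] 210 [ 0.8654 -0.3662  0.0189] [ 0.8669 -0.3679  0.019 ]
```

```bash
cat > h.py <<'E'
import numpy as np
from scipy.spatial.transform import Rotation as R
from rig import status
O=np.array([[.592,.161],[.578,.070],[.5655,-.0213],[.551,-.1118]])
yaw=-0.148
def go(p,x_off=0):
    s=status.read_state(); M=R.from_rotvec(s['eef_rot']).as_matrix(); q=np.array(s['position'])
    D=R.from_euler('z',yaw).as_matrix()
    T=np.c_[D[:,0],[0,0,-1],D[:,1]]
    p=np.array(p,float); p=p+D[:,0]*x_off
    print('t',round(s['t'],2),'pos',q.round(4),'tip z',round(q[2]-.025,4),'F',np.round(s['force'],2),'gap',round(s['finger_gap'],2))
    print('shift mm',(M.T@(p-q)*1e3).round(1),'turn deg',np.degrees(R.from_matrix(M.T@T).as_rotvec()).round(1))
E
python3 - <<'E'
import numpy as np
from h import *
c=np.load("s0.npz"); K=c["mtx"]; Rm=R.from_rotvec(c["attitude"]).as_matrix()
z=c["range_z"]; v,u=np.where(z>0); d=z[v,u]
P=np.c_[(u-K[0,2])/K[0,0]*d,-(v-K[1,2])/K[1,1]*d,-d]@Rm.T+c["position"]
for x in np.arange(.2,1.0,.1):
  r=[]
  for y in np.arange(-.2,.9,.1):
    k=(abs(P[:,0]-x)<.05)&(abs(P[:,1]-y)<.05); r.append(f"{P[k,2].max():.2f}" if k.any() else " -- ")
  print(round(x,1),*r)
go([.592,.161,.19])
E
```

```text
0.2 0.01 0.01 0.01 0.01 0.01 0.01 0.01 0.01 0.01 0.13 0.12
0.3 0.01 0.01 0.01 0.01 0.01 0.01 0.01 0.01 0.11 0.11 0.11
0.4 0.01 0.01 0.01 0.01 0.01 0.01 0.01 0.01 0.11 0.10 0.10
0.5 0.10 0.10 0.10 0.10 0.10 0.01 0.01 0.01 0.11 0.11 0.11
0.6 0.10 0.10 0.10 0.10 0.10 0.01 0.01 0.01 0.01 0.01 0.01
0.7 0.14 0.15 0.14 0.15 0.10 0.09 0.09 0.01 0.01 0.01 0.01
0.8 0.03 0.12 0.14 0.15 0.12 0.03 0.03 0.03 0.03 0.03 0.03
0.9 0.03 0.03 0.03 0.03 0.03 0.03 0.03 0.08 0.08 0.08 0.03
t 0.15 pos [0.1876 0.7    0.243 ] tip z 0.218 F [ 0.07 -0.4   0.42] gap 1.0
shift mm [ 530.1   53.5 -415.9] turn deg [ 0.1 -6.5  0. ]
```

```bash
python3 -m crank '[{"tx":48,"tz":-38},{"tx":48,"tz":-38},{"tx":48,"tz":-38},{"tx":48,"tz":-38},{"tx":48,"tz":-38},{"tx":48,"tz":-38},{"tx":48,"tz":-38},{"tx":48,"tz":-38},{"tx":48,"tz":-38},{"wy":-6.5}]' 0 20; python3 -c "
from h import *
go([.592,.161,.16])"
```

```text
t 0.15 pos [0.1876 0.7    0.243 ] tip z 0.218 F [ 0.07 -0.4   0.42] gap 1.0
shift mm [ 530.1   83.5 -415.9] turn deg [ 0.1 -6.5  0. ]$[0]: bad value
```

```bash
python3 -m crank '[{"tx":48,"ty":0,"tz":-38,"wx":0,"wy":0,"wz":0},{"tx":48,"ty":0,"tz":-38,"wx":0,"wy":0,"wz":0},{"tx":48,"ty":0,"tz":-38,"wx":0,"wy":0,"wz":0},{"tx":48,"ty":0,"tz":-38,"wx":0,"wy":0,"wz":0},{"tx":48,"ty":0,"tz":-38,"wx":0,"wy":0,"wz":0},{"tx":48,"ty":0,"tz":-38,"wx":0,"wy":0,"wz":0},{"tx":48,"ty":0,"tz":-38,"wx":0,"wy":0,"wz":0},{"tx":48,"ty":0,"tz":-38,"wx":0,"wy":0,"wz":0},{"tx":0,"ty":0,"tz":0,"wx":0,"wy":-6.5,"wz":0}]' 0 20; python3 -c "
from h import *
go([.592,.161,.16])"
```

```text
t: 1.27
position: [0.4861, 0.2977, 0.2405]
eef_rot: [-1.571, 0.114, -0.113]
force: [-0.5, 0.5, 0.2]
finger_gap: 0.085
t 1.27 pos [0.4861 0.2977 0.2405] tip z 0.2155 F [-0.5   0.47  0.25] gap 0.09
shift mm [ 124.5   80.8 -119.8] turn deg [ 0.2  0.2 -0. ]
```

```bash
python3 -m crank '[{"tx":40,"ty":15,"tz":-40,"wx":0,"wy":0,"wz":0},{"tx":40,"ty":20,"tz":-40,"wx":0,"wy":0,"wz":0},{"tx":40,"ty":20,"tz":-40,"wx":0,"wy":0,"wz":0},{"tx":0,"ty":20,"tz":0,"wx":0,"wy":0,"wz":0},{"tx":0,"ty":0,"tz":0,"wx":0,"wy":0,"wz":0}]'; python3 -c "
from h import *
go([.592,.161,.13])"
```

```text
t: 1.9
position: [0.5907, 0.1581, 0.1638]
eef_rot: [-1.57, 0.113, -0.113]
force: [0.1, -0.5, 0.3]
finger_gap: 0.006
t 1.9 pos [0.5907 0.1581 0.1638] tip z 0.1388 F [ 0.11 -0.48  0.25] gap 0.01
shift mm [ 0.8 33.8  3.2] turn deg [0.1 0.3 0. ]
```

```bash
python3 -m crank '[{"tx":1,"ty":25,"tz":3,"wx":0,"wy":0,"wz":0},{"tx":0,"ty":15,"tz":0,"wx":0,"wy":0,"wz":0},{"tx":0,"ty":0,"tz":0,"wx":0,"wy":0,"wz":0}]'; python3 -c "
from h import *
go([.592,.161,.115])
from rig import cams
import cv2
cv2.imwrite('pics/w1.png',cams.snapshot('wrist')['color'][:,:,::-1])
cv2.imwrite('pics/d1.png',cams.snapshot('side')['color'][:,:,::-1])"
```

```text
t: 2.28
position: [0.5925, 0.1625, 0.1249]
eef_rot: [-1.569, 0.11, -0.113]
force: [-1.3, -0.1, 0.9]
finger_gap: 0.005
t 2.27 pos [0.5925 0.1625 0.1249] tip z 0.0999 F [-1.33 -0.09  0.93] gap 0.01
shift mm [-0.3  9.9 -1.5] turn deg [0.  0.4 0.1]
```

View pics/w1.png

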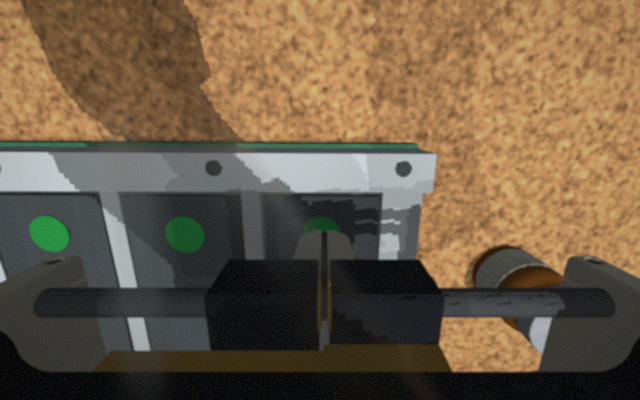

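View pics/d1.png

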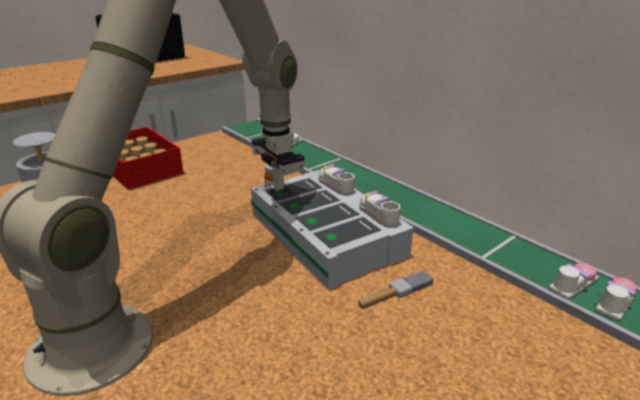

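The wrist picture shows the closed tip over panel a's green spot at about (322,230), and the side picture agrees, with clear space all round. Now I'll press gently.

```bash
python3 -m crank '[{"tx":0,"ty":5,"tz":-1,"wx":0,"wy":0,"wz":0},{"tx":0,"ty":4,"tz":0,"wx":0,"wy":0,"wz":0},{"tx":0,"ty":2,"tz":0,"wx":0,"wy":0,"wz":0},{"tx":0,"ty":2,"tz":0,"wx":0,"wy":0,"wz":0}]';python3 -m crank '[{"tx":0,"ty":2,"tz":0,"wx":0,"wy":0,"wz":0}]';python3 -m crank '[{"tx":0,"ty":2,"tz":0,"wx":0,"wy":0,"wz":0}]'
```

```text
t: 2.88
position: [0.5938, 0.1619, 0.1142]
eef_rot: [-1.567, 0.106, -0.116]
force: [-2.1, -0.9, 13.1]
finger_gap: 0.004
t: 3.0
position: [0.5939, 0.1619, 0.1134]
eef_rot: [-1.567, 0.106, -0.117]
force: [-6.3, -1.7, 23.7]
finger_gap: 0.008
t: 3.12
position: [0.5939, 0.1619, 0.1132]
eef_rot: [-1.566, 0.106, -0.117]
force: [-7.5, -1.4, 25.9]
finger_gap: 0.005
```

Panel a holds firm: 24–26 N at about 2 mm. It is latched, so I'll lift off and go to b.

```bash
python3 -m crank '[{"tx":0,"ty":-20,"tz":0,"wx":0,"wy":0,"wz":0},{"tx":0,"ty":0,"tz":-35,"wx":0,"wy":0.5,"wz":0},{"tx":0,"ty":0,"tz":-45,"wx":0,"wy":0,"wz":0},{"tx":0,"ty":0,"tz":-10,"wx":0,"wy":0,"wz":0},{"tx":0,"ty":0,"tz":0,"wx":0,"wy":0,"wz":0}]'; python3 -c "
from h import *
go([.578,.07,.115])"
```

```text
t: 3.75
position: [0.5809, 0.0721, 0.1342]
eef_rot: [-1.565, 0.11, -0.124]
force: [-0.1, -0.0, 0.9]
finger_gap: 0.008
t 3.75 pos [0.5809 0.0721 0.1342] tip z 0.1092 F [-0.13 -0.03  0.91] gap 0.01
shift mm [-2.8 19.2 -2.5] turn deg [-0.2 -0.1  0.5]
```

```bash
python3 -m crank '[{"tx":-3,"ty":10,"tz":-2,"wx":0,"wy":0,"wz":0.5},{"tx":0,"ty":5,"tz":0,"wx":0,"wy":0,"wz":0},{"tx":0,"ty":3,"tz":0,"wx":0,"wy":0,"wz":0},{"tx":0,"ty":3,"tz":0,"wx":0,"wy":0,"wz":0}]';python3 -m crank '[{"tx":0,"ty":2,"tz":0,"wx":0,"wy":0,"wz":0}]';python3 -m crank '[{"tx":0,"ty":2,"tz":0,"wx":0,"wy":0,"wz":0}]'
```

```text
t: 4.25
position: [0.5781, 0.0738, 0.1124]
eef_rot: [-1.563, 0.114, -0.114]
force: [-6.4, -4.1, 33.4]
finger_gap: 0.006
t: 4.38
position: [0.5781, 0.0738, 0.1122]
eef_rot: [-1.564, 0.114, -0.115]
force: [-8.6, -3.2, 33.4]
finger_gap: 0.008
t: 4.5
position: [0.5781, 0.0738, 0.1122]
eef_rot: [-1.564, 0.113, -0.115]
force: [-8.5, -3.2, 30.5]
finger_gap: 0.004
```

Panel b is latched too (about 33 N at 2.5 mm). On to c.

```bash
python3 -m crank '[{"tx":0,"ty":-20,"tz":0,"wx":0,"wy":0,"wz":0},{"tx":0,"ty":0,"tz":-38,"wx":0,"wy":0,"wz":0},{"tx":0,"ty":0,"tz":-48,"wx":0,"wy":0,"wz":0},{"tx":0,"ty":0,"tz":-10,"wx":0,"wy":0,"wz":0},{"tx":0,"ty":0,"tz":0,"wx":0,"wy":0,"wz":0}]'; python3 -c "
from h import *
go([.5655,-.0213,.115])"
```

```text
t: 5.12
position: [0.5653, -0.0198, 0.1326]
eef_rot: [-1.562, 0.107, -0.113]
force: [0.6, 1.1, 0.2]
finger_gap: 0.004
t 5.12 pos [ 0.5653 -0.0198  0.1326] tip z 0.1076 F [0.56 1.1  0.15] gap 0.0
shift mm [ 0.3 17.6 -1.6] turn deg [-0.3  0.5  0.2]
```

```bash
python3 -m crank '[{"tx":0,"ty":10,"tz":-2,"wx":0,"wy":0.5,"wz":0},{"tx":0,"ty":4,"tz":0,"wx":0,"wy":0,"wz":0},{"tx":0,"ty":3,"tz":0,"wx":0,"wy":0,"wz":0},{"tx":0,"ty":2,"tz":0,"wx":0,"wy":0,"wz":0}]';python3 -m crank '[{"tx":0,"ty":2,"tz":0,"wx":0,"wy":0,"wz":0}]';python3 -m crank '[{"tx":0,"ty":2,"tz":0,"wx":0,"wy":0,"wz":0}]'
```

```text
t: 5.62
position: [0.5659, -0.0181, 0.1129]
eef_rot: [-1.562, 0.11, -0.116]
force: [-7.3, -2.8, 28.0]
finger_gap: 0.006
t: 5.75
position: [0.5659, -0.0181, 0.1125]
eef_rot: [-1.562, 0.11, -0.117]
force: [-8.4, -2.1, 32.0]
finger_gap: 0.006
t: 5.88
position: [0.5659, -0.0181, 0.1125]
eef_rot: [-1.563, 0.109, -0.117]
force: [-7.8, -1.6, 31.9]
finger_gap: 0.007
```

Panel c is latched (32 N at about 2.5 mm). That leaves d.

```bash
python3 -m crank '[{"tx":0,"ty":-20,"tz":0,"wx":0,"wy":0,"wz":0},{"tx":0,"ty":0,"tz":-38,"wx":0,"wy":0,"wz":0},{"tx":0,"ty":0,"tz":-48,"wx":0,"wy":0,"wz":0},{"tx":0,"ty":0,"tz":-10,"wx":0,"wy":0,"wz":0},{"tx":0,"ty":0,"tz":0,"wx":0,"wy":0,"wz":0}]'; python3 -c "
from h import *
go([.551,-.1118,.115])"
```

```text
t: 6.5
position: [0.5534, -0.1116, 0.1327]
eef_rot: [-1.561, 0.102, -0.114]
force: [0.1, 0.3, 1.0]
finger_gap: 0.005
t 6.5 pos [ 0.5534 -0.1116  0.1327] tip z 0.1077 F [0.12 0.31 1.01] gap 0.0
shift mm [-2.5 17.7 -0.6] turn deg [-0.4  0.6  0.4]
```

```bash
python3 -m crank '[{"tx":-2,"ty":10,"tz":-2,"wx":0,"wy":0.5,"wz":0},{"tx":0,"ty":4,"tz":0,"wx":0,"wy":0,"wz":0},{"tx":0,"ty":3,"tz":0,"wx":0,"wy":0,"wz":0},{"tx":0,"ty":2,"tz":0,"wx":0,"wy":0,"wz":0}]';python3 -m crank '[{"tx":0,"ty":2,"tz":0,"wx":0,"wy":0,"wz":0}]';python3 -m crank '[{"tx":0,"ty":2,"tz":0,"wx":0,"wy":0,"wz":0}]'
```

```text
t: 7.0
position: [0.552, -0.1096, 0.112]
eef_rot: [-1.56, 0.106, -0.118]
force: [0.1, -1.3, 2.9]
finger_gap: 0.006
t: 7.12
position: [0.5522, -0.1096, 0.11]
eef_rot: [-1.56, 0.106, -0.118]
force: [-0.3, -1.8, 3.2]
finger_gap: 0.001
t: 7.25
position: [0.5525, -0.1096, 0.1081]
eef_rot: [-1.56, 0.105, -0.118]
force: [-0.3, -1.1, 3.1]
finger_gap: 0.005
```

Panel d rocks: 3 N at 7 mm depth and still sinking. I'll push it on down while drifting a little towards the pivot.

```bash
python3 -m crank '[{"tx":1,"ty":6,"tz":0,"wx":0,"wy":0,"wz":0},{"tx":2,"ty":6,"tz":0,"wx":0,"wy":0,"wz":0},{"tx":2,"ty":6,"tz":0,"wx":0,"wy":0,"wz":0},{"tx":2,"ty":6,"tz":0,"wx":0,"wy":0,"wz":0}]'; python3 -m crank '[{"tx":2,"ty":4,"tz":0,"wx":0,"wy":0,"wz":0},{"tx":1,"ty":4,"tz":0,"wx":0,"wy":0,"wz":0}]'; python3 -m crank '[{"tx":0,"ty":3,"tz":0,"wx":0,"wy":0,"wz":0}]'; python3 -c "
from h import *
go([.551,-.1118,.065])"
```

```text
t: 7.75
position: [0.5609, -0.1102, 0.0831]
eef_rot: [-1.56, 0.104, -0.12]
force: [-0.7, -0.9, 4.7]
finger_gap: 0.006
t: 8.0
position: [0.5634, -0.1102, 0.074]
eef_rot: [-1.56, 0.105, -0.118]
force: [-1.6, -0.6, 2.5]
finger_gap: 0.006
t: 8.12
position: [0.5628, -0.11, 0.0709]
eef_rot: [-1.56, 0.106, -0.117]
force: [-6.6, 0.3, 20.8]
finger_gap: 0.004
t 8.12 pos [ 0.5628 -0.11    0.0709] tip z 0.0459 F [-6.55  0.31 20.83] gap 0.0
shift mm [-11.5   5.8  -3.5] turn deg [-0.5  0.3  0.4]
```

Depth 44 mm with the contact about 29 mm from the pivot gives roughly 1.0 rad, and the force jumped to 21 N, so it is at the stop. I'll withdraw slightly back and up.

```bash
python3 -m crank '[{"tx":-3,"ty":-3,"tz":0,"wx":0,"wy":0,"wz":0},{"tx":-4,"ty":-15,"tz":0,"wx":0,"wy":0,"wz":0},{"tx":-5,"ty":-30,"tz":0,"wx":0,"wy":0,"wz":0},{"tx":-5,"ty":-40,"tz":0,"wx":0,"wy":0,"wz":0},{"tx":0,"ty":-50,"tz":0,"wx":0,"wy":0,"wz":0},{"tx":-20,"ty":-50,"tz":0,"wx":0,"wy":0,"wz":0},{"tx":0,"ty":0,"tz":0,"wx":0,"wy":0,"wz":0}]'
python3 - <<'E'
from h import *
from rig import cams
import cv2
go([.551,-.1118,.2])
c=cams.snapshot('scene'); cv2.imwrite('pics/s2.png',c['color'][:,:,::-1])
w=cams.snapshot('wrist'); cv2.imwrite('pics/w2.png',w['color'][:,:,::-1])
D=R.from_euler('z',yaw).as_matrix()
for n,c in (('scene',c),('wrist',w)):
  K=c["mtx"]; Rm=R.from_rotvec(c["attitude"]).as_matrix()
  z=c["range_z"]; v,u=np.where(z>0); d=z[v,u]
  P=np.c_[(u-K[0,2])/K[0,0]*d,-(v-K[1,2])/K[1,1]*d,-d]@Rm.T+c["position"]
  for i in range(4):
    o=np.r_[O[i],.09]+D[:,0]*.048
    q=(P-o)@D
    print(n,'abcd'[i],[(int(x*1e3),int(k.sum()),round(float(np.median(q[k,2])*1e3),1)) for x in (-.06,-.04,-.03,-.02,-.01,.01,.02,.03,.04,.06) if (k:=(abs(q[:,0]-x)<.004)&(abs(q[:,1])<.028)).any()])
E
```

```text
t: 9.0
position: [0.5222, -0.1058, 0.2677]
eef_rot: [-1.56, 0.105, -0.117]
force: [-0.8, -1.3, -0.2]
finger_gap: 0.005
t 9.0 pos [ 0.5222 -0.1058  0.2677] tip z 0.2427 F [-0.84 -1.33 -0.19] gap 0.0
shift mm [28.9 67.8 -2.5] turn deg [-0.5  0.4  0.4]
scene a [(-60, 46, 0.4), (-40, 50, 1.6), (-30, 50, 1.2), (-20, 48, 1.3), (-10, 50, 2.4), (10, 51, 1.6), (20, 53, 1.7), (30, 51, 1.5), (40, 57, 1.7), (60, 53, 2.7)]
scene b [(-60, 48, 1.5), (-40, 52, 1.5), (-30, 50, 1.3), (-20, 57, 1.7), (-10, 54, 1.1), (10, 54, 1.7), (20, 51, 2.0), (30, 59, 2.1), (40, 58, 1.6), (60, 62, 2.1)]
scene c [(-60, 101, 3.5), (-40, 127, 248.8), (-30, 58, 1.5), (-20, 60, 1.7), (-10, 57, 1.5), (10, 57, 0.8), (20, 62, 1.9), (30, 63, 1.3), (40, 63, 1.8), (60, 67, 1.4)]
scene d [(-60, 431, 340.7), (-40, 1746, 418.9), (-30, 159, 492.1), (-20, 74, -85.2), (-10, 48, -88.4), (10, 46, -88.6), (20, 48, -88.6), (30, 30, -86.9), (40, 57, 62.1)]
wrist a [(-60, 293, -0.2), (-40, 284, 0.1), (-30, 276, 0.2), (-20, 272, 0.3), (-10, 256, 0.4), (10, 253, 0.7), (20, 240, 0.7), (30, 239, 1.0), (40, 232, 1.0)]
wrist b [(-60, 309, 0.5), (-40, 281, 0.6), (-30, 276, 0.4), (-20, 275, 0.4), (-10, 267, 0.5), (10, 251, 0.6), (20, 257, 0.6), (30, 248, 0.8), (40, 240, 0.8), (60, 1, -89.5)]
wrist c [(-60, 299, 0.2), (-40, 287, 0.4), (-30, 286, 0.4), (-20, 280, 0.3), (-10, 277, 0.4), (10, 248, 0.5), (20, 4, -89.2), (30, 7, -89.6), (40, 5, -89.9), (60, 3, -88.8)]
wrist d [(-60, 139, -69.6), (-40, 325, -61.5), (-30, 350, -45.1), (-20, 371, -29.8), (-10, 47, -19.8)]
```

View pics/s2.png

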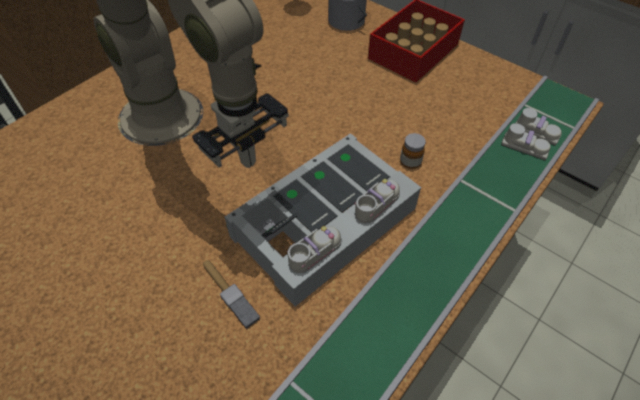

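View pics/w2.png

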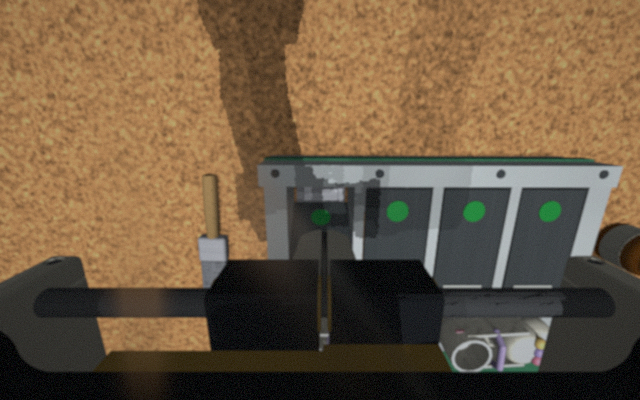

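The scene picture shows panel d standing open at (270,230). The shoes, at about (315,247) and (377,200), the jar and the brush are at their old pixels. Wrist depth gives a slope of about 1.53, or 0.99 rad, with a–c flat. The arm is clear.

```bash
python3 -c "
from rig import bot
print(bot.sign_off())"
```

```text
the job is handed in; nothing more can be done
None
```

Panel d, the rightmost, was the unlatched one. It now stands open at its stop, and the job is handed in; sign-off gives no verdict.

- **Testing:** I pressed the green spots with closed fingertips, in order a to d. Panels a, b and c each held at about 2 to 2.5 mm with 26 to 33 N, so I left them. That is far below the 70 N that would force a latch. Panel d went on down under about 3 N.
- **Opening:** I pushed d's near half down from above until the force rose to about 21 N at the stop, then moved clear upwards, with the arm finishing about 150 mm above the deck.
- **Last checks:** the wrist camera's depth puts d at about 0.99 rad, and a, b and c are flat to within about 1 mm. The shoes, jar and brush look unmoved in the before and after pictures; I compared those by eye and did not measure them. The force reading was back to about 1 N of noise.
- **Disagreement:** the scene camera reads the flat panels about 1.5 mm higher than the wrist camera does, which is within its stated calibration of about 2 mm. No check failed.

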